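# Load a pair of slide cassettes into the sprung scanner loader

### The job

Pick up the two slide cassettes standing side by side on the dock together, in one grasp, and set them down upright as a pair, lengthwise in the loader's sprung carriage while it is still up. Then press them down until the carriage latches at the bottom, let go and leave them there. Do not tip the cassettes over, never lift one without the other, and leave the other things on the bench where they are.

Things in the scene. Friction and masses are not known exactly. Their poses are not given: they have to be found in the camera images.
- dock: Low fixed aluminium plate with a dark rubber top, 130 x 110 x 12 mm; the two cassettes stand on it at the start. Origin at the centre of its underside, x along its 130 mm side. It may be left or right of the robot's centre line.
- cassette_a: Flat white plastic slide cassette, a closed box standing on its long narrow face: 84 mm long (its x), 18 mm thick (its y), 58 mm tall (its z), 60 to 130 g, with a grey window on both broad sides. Origin at the centre of its underside. At the start it is the one on the dock's +y side, roughly parallel to the dock's x axis, with a gap of about 4 to 12 mm to cassette_b, which closes when both are squeezed; the two may be staggered lengthwise by up to 5 mm.
- cassette_b: The other slide cassette, identical (84 x 18 x 58 mm, origin at the centre of its underside), on the dock's -y side at the start. Either cassette may take either side of the carriage.
- loader: Fixed white loader housing, 160 mm long (x), 110 mm wide (y), 70 mm tall, with a well 120 x 64 mm open at the top, in which an aluminium carriage rides on a spring. Origin at the centre of its underside. It may be left or right of the robot's centre line.
- carriage_floor (a point): Centre of the carriage's floor, on its upper face; x along the carriage, z up. 75 mm above the table with the carriage up, about 55 mm when latched. The carriage is a tray 100 mm long (x) by 44 mm wide (y) inside, with side lips 6 mm high and end walls 14 mm high, both 4 mm thick; the two cassettes side by side (36 mm) lie along its x. Both stand on this floor when loaded.
- carriage (a joint): Downward travel of the carriage in m: 0 up (start), about 0.0195 latched, 0.022 hard stop. Pressing on the cassettes' tops takes about 3 N at first, rising to about 10 N near 0.015; from about 0.020 a spring bolt in the housing's +x end snaps over it and holds it down. Press to 0.021 or the hard stop (up to 25 N is harmless) to be sure; let go earlier, it springs back up.
- flask: Bystander: clear culture flask lying flat, 75 x 50 x 26 mm with a 25 mm capped neck. Origin at the centre of the underside of its box part.
- bottle: Bystander: bottle, 52 mm across, 120 mm tall. Origin at the centre of its underside.
- mouse: Bystander: black computer mouse, 100 x 58 x 30 mm. Origin at the centre of its underside.
- slide_box: Bystander: small brown cardboard box, 30 x 82 x 26 mm. Origin at the centre of its underside.
Mind the look-alikes: they are no part of the job. What is shaped like the cassette_b but red is not meant. What is shaped like the cassette_a but orange is not meant.

How it is judged:
On the way, in this order (a step that is already met when the one before it is completed fails the run):
1. both cassettes are lifted together side by side, undersides more than 50 mm above the table (height (world z) of each of cassette_a, cassette_b above 0.05 m and distance between cassette_a and cassette_b below 0.03 m and angle between the x axis of cassette_a and the x axis of cassette_b, either way round below 0.2 rad), for 0.2 s.
2. both stand in the carriage on its floor while the carriage is still up (pressed less than 12 mm) (x of cassette_a in the frame of carriage_floor between -0.01 and 0.01 m and y of cassette_a in the frame of carriage_floor between -0.016 and 0.016 m and z of cassette_a in the frame of carriage_floor between -0.004 and 0.004 m and angle between each of cassette_a, cassette_b's own z axis and vertical below 0.08 rad and x of cassette_b in the frame of carriage_floor between -0.01 and 0.01 m and y of cassette_b in the frame of carriage_floor between -0.016 and 0.016 m and z of cassette_b in the frame of carriage_floor between -0.004 and 0.004 m and value of joint carriage below 0.012 m), for 0.1 s.
3. the carriage is pressed down and latched with both cassettes in it (x of cassette_a in the frame of carriage_floor between -0.01 and 0.01 m and y of cassette_a in the frame of carriage_floor between -0.016 and 0.016 m and z of cassette_a in the frame of carriage_floor between -0.004 and 0.004 m and angle between each of cassette_a, cassette_b's own z axis and vertical below 0.08 rad and x of cassette_b in the frame of carriage_floor between -0.01 and 0.01 m and y of cassette_b in the frame of carriage_floor between -0.016 and 0.016 m and z of cassette_b in the frame of carriage_floor between -0.004 and 0.004 m and value of joint carriage above 0.0185 m), for 0.2 s.
At the end, for the whole second after the job is handed in: The carriage is latched down (travel over 18.5 mm; latched it reads about 19.5 to 20 mm) and both cassettes stand in it on its floor: undersides within 4 mm of the floor, centres within 10 mm of the carriage's middle lengthwise and 16 mm sideways, tilted less than 0.08 rad, at rest and released (all of step 3 and linear speed of each of cassette_a, cassette_b below 0.02 m/s and contact force between the fingers and anything else below 0.5 N); the robot touches nothing.
It fails at once if one cassette is lifted while the other stays on the dock or table (one above 60 mm, the other below 25 mm) ((height (world z) of cassette_a above 0.06 m and height (world z) of cassette_b below 0.025 m) or (height (world z) of cassette_b above 0.06 m and height (world z) of cassette_a below 0.025 m)).
It fails at once if a cassette is tipped over by more than 0.6 rad (angle between any of cassette_a, cassette_b's own z axis and vertical above 0.6 rad).
It fails at once if a bystander (flask, bottle, mouse, small cardboard box) is moved more than 30 mm (distance of any of flask, bottle, mouse, slide_box from where it was at the start of the episode above 0.03 m).
It also fails if it takes over 48 s, if anything falls off the work surface, if the arm or the gripper's body presses on something with over 40 N, if the wrist force passes 120 N, or if a joint passes its speed limit or range.

### The arm

A 7-joint arm with a two-finger parallel gripper is mounted at the origin on the work surface. World frame = base frame: x ahead of the robot, y to its left, z up, the work surface at z = 0. Lengths are in m, angles in rad, forces in N, time in s.
With the tool pointing down it reaches from about 0.4 to 0.85 m from the base axis. Payload 10.4 kg.
Tool frame: the origin (TCP) lies midway between the tips of the shut fingers; the grasp point (between the pads) lies 19 mm behind it; z points along the fingers, y is the line along which they close (so a half turn about z gives the same grasp; the last joint's range is limited). The gripper opens to 85 mm and grips with 20 to 120 N. Pads are 22 mm wide; open, the fingers measure 114 mm over their backs; the gripper's body (76 mm by 85 mm) begins 54 mm behind the grasp point. The pads swing forward as they close: fully open they stand 13 mm farther back than shut.
Start: joints at [-1.366, 0.332, -0.065, 1.46, 0.022, 1.35, -0.088], TCP at [0.141, 0.609, 0.206] pointing down, gripper open.
Joint ranges: [-2.6, 2.6], [-0.5, 2.12], [-1.47, 1.34], [0.16, 2.42], [-1.27, 4.41], [0.06, 2.06], [-2.6, 2.6]. Speed limits (rad/s): [2.22, 2.22, 2.79, 2.79, 3.14, 3.14, 3.14].

### API

Orientations are given as [roll, pitch, yaw] about the fixed x, y, z axes, in that order (R = Rz(yaw) Ry(pitch) Rx(roll)).
In Python, from workcell import telemetry, camera, workorder gives the robot as it stands. The module is installed in compiled form; this text tells all that it offers.
- The arm moves only by the shell command python3 -m handwheel 'ROWS'. ROWS is JSON, a list of rows, each a list of 7 numbers: the shift along the tool's x, y, z in m, then the turn, a rotation vector about the tool's x, y, z in degrees, then the opening, from -1 (shut) to 1 (fully open), so that 0 is half open. A call has 1 to 12 rows; each row is the pose to reach, as a shift and turn from the pose commanded when the call began, along the tool's axes at that moment; what a row does not reach only later rows make up. A row lasts 1/12 s, in which the tool goes at most 41.7 mm and 7.16 degrees, less where a joint would pass 70% of its speed; a pose out of reach is approached as far as the arm can. A call with a gripper value outside its range is refused whole. The fingers move at their own pace and stop on an object; the grip force is fixed at half the most. Time passes only in rows, so rows that repeat a pose let the fingers close. It gives the time, the measured TCP pose, the force, the opening and the grip force at its end, in the units of the state.
- telemetry.get_obs(): the state, without advancing time (a new reading comes with each control period).
- camera(name): name is "scene" or "top" or "wrist"; returns a dict with "color" (420x560x3 uint8, red, green, blue), "camera_matrix" (3x3 intrinsics, pixels), "k1" (the pictures are not rectified: a ray, as slopes to the right and down, at radius r is drawn at 1 + k1 r^2 times it, then the intrinsics apply), "origin" and "attitude" of the camera in the world. Camera axes: x right, y down, z forward; pixel columns grow to the right and rows downward; lengths in m; the calibration is good to about 2 mm. A picture is of the moment at which its call begins. There is no depth.
- workorder.hand_in(): hands the job in; it is judged then, once.
The state is a dict: "time_s": time; "joint_pos": joint angles; "joint_vel": joint speeds; "joint_torque": joint torques, N m; "ee_pos": TCP position; "ee_rot": TCP orientation; "wrist_force": force on the tool from outside, world axes, zero at the start; "ft_torque": the same for the moment, N m; "width": finger opening in m; "grip_force": force on a finger pad.
Only numpy, scipy, OpenCV 4.12 (cv2) and the standard library are available. Lean on these libraries where they do the work, as an engineer would, in place of code of your own. Each camera call takes 0.05 s, during which the arm holds its last target. There are 200 camera calls.

## Working session

There is one attempt and no reset: what is moved stays moved. The work goes in short steps, Python scripts to look and compute and a shell command to move; the robot and the scene stay as the last step left them, time stands still between calls to the robot, and variables do not carry over. Pictures are saved under pics/ and viewed, at most 10 in all, crops included, and the job is handed in when it is done.

```bash
mkdir -p pics; cat > h.py <<'E'
import numpy as np, cv2
from workcell import telemetry, camera, workorder
from scipy.spatial.transform import Rotation as R
def cam(n):
    c=camera(n)
    np.savez(n+'.npz',**{k:np.array(v) for k,v in c.items()})
    return c
def save(img,name): cv2.imwrite('pics/'+name,cv2.cvtColor(np.ascontiguousarray(img),cv2.COLOR_RGB2BGR))
def att(a):
    a=np.array(a); return a if a.shape==(3,3) else (R.from_euler('xyz',a).as_matrix() if a.size==3 else R.from_quat(a).as_matrix())
def world(n,uv,z):
    c=np.load(n+'.npz'); K=c['camera_matrix']; k=float(c['k1']); out=[]
    A=att(c['attitude']); o=c['origin']
    for u,v in uv:
        d=np.array([(u-K[0,2])/K[0,0],(v-K[1,2])/K[1,1]]); s=d.copy()
        for _ in range(20): s=d/(1+k*(s@s))
        r=A@np.array([s[0],s[1],1]); out.append(o+r*(z-o[2])/r[2])
    return np.array(out)
E
python3 - <<'E'
from h import *
for n in ['top','scene','wrist']:
    c=cam(n); print(n,c['camera_matrix'],c['k1'],c['origin'],c['attitude']); 
    if n!='wrist': save(cv2.resize(c['color'],(800,600)),n+'0.png')
o=telemetry.get_obs(); print(o)
E
```

```text
top [[386.99962531   0.         283.6960155 ]
 [  0.         386.99962531 209.25948498]
 [  0.           0.           1.        ]] 0.009828558121350679 [ 0.48328734 -0.01869286  1.05591372] [-2.98829403 -0.00940778 -1.56780648]
scene [[430.72823623   0.         277.1078462 ]
 [  0.         430.72823623 208.15590432]
 [  0.           0.           1.        ]] -0.11532228986928578 [ 0.9845218  -0.4520922   1.00416106] [-2.5799571   0.00877562  0.62116868]
wrist [[355.99509465   0.         274.97892913]
 [  0.         355.99509465 213.83257791]
 [  0.           0.           1.        ]] -0.055165795239759174 [0.05980877 0.62661034 0.37369319] [2.81251235e+00 2.22845050e-03 1.34367799e+00]
{'time_s': 0.15, 'joint_pos': array([-1.36560934,  0.33269137, -0.06471251,  1.46073479,  0.02159364,
        1.34992104, -0.0884587 ]), 'joint_vel': array([ 1.30767605e-03, -1.93852704e-03,  1.06792028e-03, -2.06973787e-03,
       -1.29984515e-03, -1.26799519e-05, -3.26357299e-05]), 'joint_torque': array([ 1.13063939e-03, -6.25822091e+01,  4.95138299e-02, -3.91856182e+01,
        1.63856673e-02,  7.57285306e-03,  3.95725556e-05]), 'ee_pos': array([0.14106007, 0.60855233, 0.20492732]), 'ee_rot': array([-3.14053379e+00,  3.64800222e-05,  2.91387403e+00]), 'wrist_force': array([-0.23966954,  0.240991  , -0.15886919]), 'ft_torque': array([0.03217265, 0.01443964, 0.0089215 ]), 'grip_force': 0.0, 'width': 0.08524800508115617}
```

View pics/top0.png

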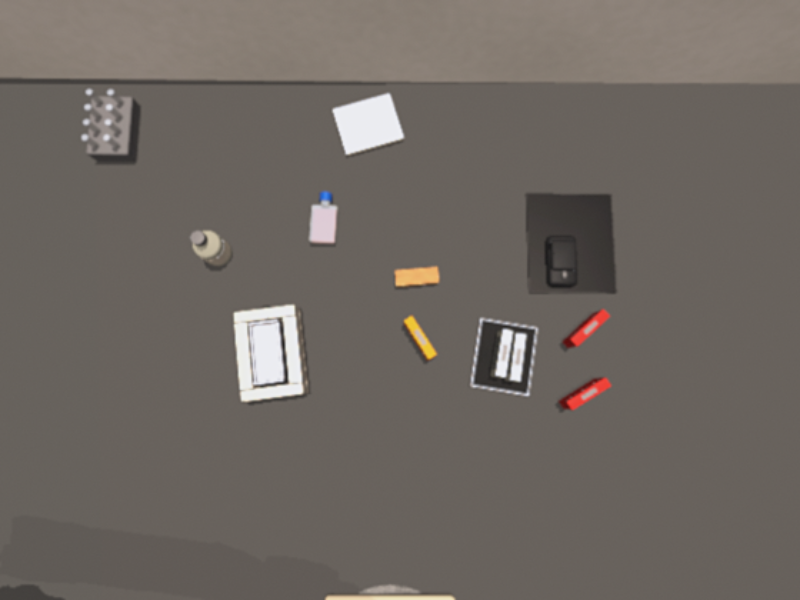

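View pics/scene0.png

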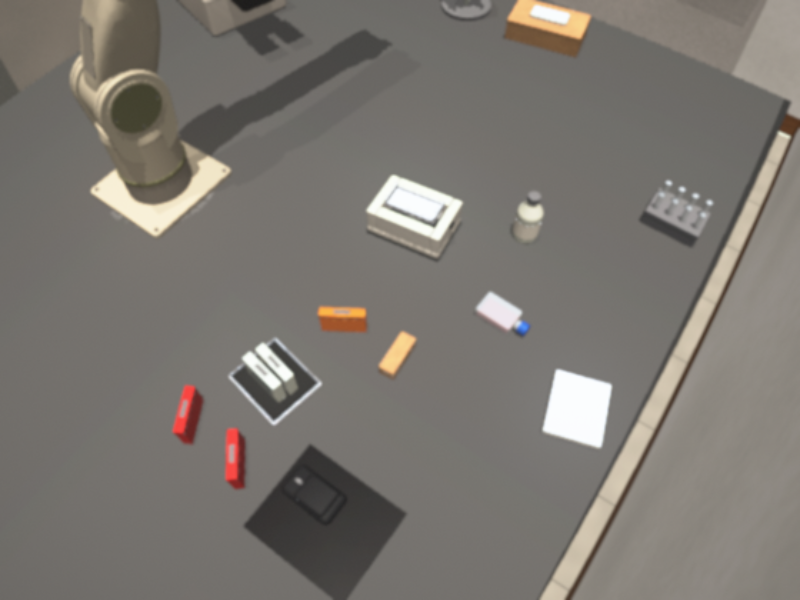

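Candidates (top0 pixels): the white pair on the dock at (503,353) and (517,357) fits the description. Look-alikes are red at (588,328) and (586,393), and orange at (420,338). The white sheet at (368,124) is only a sheet, and the loader is at (269,353). I'll check the dock and loader in one close crop.

```bash
python3 - <<'E'
from h import *
c=np.load('top.npz')['color']
a=c[215:285,325:381]; b=c[208:288,158:222]   # rows, cols
save(np.hstack([cv2.resize(a,None,fx=7,fy=7,interpolation=cv2.INTER_CUBIC)[:490],cv2.resize(b,None,fx=6.125,fy=6.125,interpolation=cv2.INTER_CUBIC)[:490,:392]]),'crop0.png')
E
```

```text
(no output)
```

View pics/crop0.png

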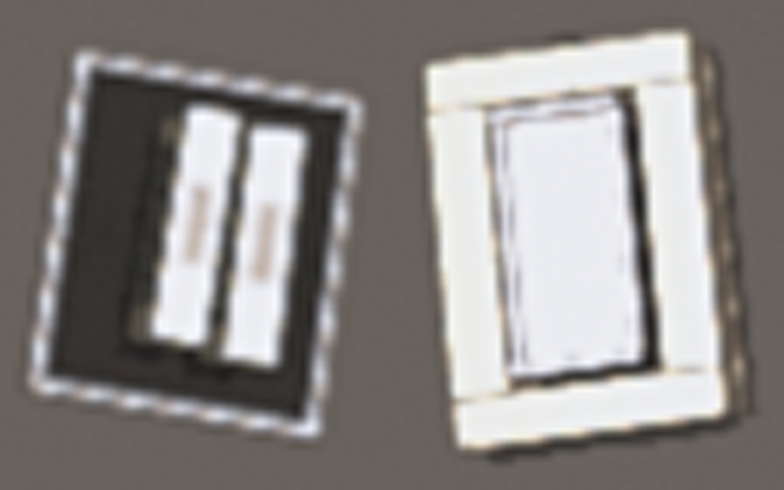

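The crop shows two white cassettes with windows on the dock: tops from (190,105) to (205,345) and from (253,125) to (278,365). The loader top has corners at (425,68), (690,33), (728,410) and (460,447), with the carriage up inside it.

```bash
python3 - <<'E'
from h import *
A=lambda p:[(325+x/7-.43,215+y/7-.43) for x,y in p]
B=lambda p:[(158+(x-392)/6.125-.42,208+y/6.125-.42) for x,y in p]
def rep(n,P):
    r=cv2.minAreaRect((P[:,:2]*1000).astype(np.float32)); print(n,P[:,:2].mean(0).round(4),r[1],r[2], 'edge yaw',np.degrees(np.arctan2(*(P[0]+P[1]-P[2]-P[3])[[1,0]])).round(1))
rep('dock',world('top',A([(80,55),(360,103),(318,432),(35,385)]),.012))
rep('cL',world('top',A([(188,105),(241,112),(206,346),(152,337)]),.07))
rep('cR',world('top',A([(252,124),(306,131),(279,367),(222,359)]),.07))
rep('load',world('top',B([(425,68),(690,33),(728,410),(460,447)]),.07))
rep('carr',world('top',B([(490,108),(624,94),(643,368),(512,380)]),.085))
o=telemetry.get_obs(); T=R.from_euler('xyz',o['ee_rot']).as_matrix();print(T.round(3),o['ee_pos'])
c=np.load('wrist.npz'); print('cam in tool',T.T@(c['origin']-o['ee_pos'])); print((T.T@att(c['attitude'])).round(3))
E
```

```text
dock [ 0.5368 -0.2145] (109.78165435791016, 128.127197265625) 80.8641128540039 edge yaw -8.9
cL [ 0.5403 -0.2033] (19.68409538269043, 86.34959411621094) 80.00276947021484 edge yaw -10.1
cR [ 0.5331 -0.2278] (20.67932891845703, 86.3849868774414) 81.74369049072266 edge yaw -8.5
load [0.5397 0.2156] (157.21348571777344, 110.92327117919922) 7.898530960083008 edge yaw 7.8
carr [0.5391 0.2156] (111.96427154541016, 54.92697525024414) 6.099795341491699 edge yaw 6.7
[[-0.974  0.226 -0.   ]
 [ 0.226  0.974 -0.001]
 [-0.    -0.001 -1.   ]] [0.14106007 0.60855233 0.20492732]
cam in tool [ 0.08322425 -0.00092981 -0.16876802]
[[ 0.001 -0.946 -0.323]
 [ 1.     0.001 -0.001]
 [ 0.001 -0.323  0.946]]
```

```bash
python3 -m handwheel '[[-0.032,-0.023,0,0,0,0,1],[-0.064,-0.047,0,0,0,0,1],[-0.096,-0.07,0,0,0,0,1],[-0.128,-0.093,0,0,0,0,1],[-0.16,-0.117,0,0,0,0,1],[-0.191,-0.14,-0.01,0,0,0,1],[-0.223,-0.163,-0.01,0,0,0,1],[-0.255,-0.187,-0.01,0,0,0,1],[-0.287,-0.21,-0.01,0,0,0,1],[-0.318,-0.233,-0.01,0,0,0,1],[-0.35,-0.257,-0.01,0,0,0,1],[-0.382,-0.28,-0.01,0,0,0,1]]'
```

```text
time_s: 1.15
ee_pos: [0.4508, 0.248, 0.2156]
ee_rot: [3.141, -0.0, 2.914]
wrist_force: [1.5, 1.2, -0.2]
width: 0.0854
grip_force: 0.0
```

```bash
python3 -m handwheel '[[-0.016,-0.036,0,0,0,0,1],[-0.032,-0.072,0,0,0,0,1],[-0.047,-0.108,0,0,0,0,1],[-0.063,-0.144,0,0,0,-1,1],[-0.079,-0.18,0,0,0,-2,1],[-0.095,-0.216,0,0,0,-3,1],[-0.11,-0.252,0,0,0,-3.8,1],[-0.126,-0.288,0,0,0,-3.8,1],[-0.142,-0.324,0,0,0,-3.8,1],[-0.158,-0.36,0,0,0,-3.8,1],[-0.173,-0.396,0,0,0,-3.8,1],[-0.189,-0.432,0,0,0,-3.8,1]]' && python3 - <<'E'
from h import *
c=cam('wrist'); save(cv2.resize(c['color'],(800,600)),'w1.png')
o=telemetry.get_obs(); print(o['ee_pos'],o['ee_rot'],o['joint_pos'])
E
```

```text
time_s: 2.15
ee_pos: [0.5365, -0.2154, 0.2155]
ee_rot: [3.141, 0.0, 2.981]
wrist_force: [0.7, 0.5, -0.4]
width: 0.0853
grip_force: 0.0
[ 0.53553615 -0.22376088  0.21533111] [-3.13743737e+00  6.83034218e-04  2.97329215e+00] [-0.27739181  0.2610985   0.71353326  1.60404574 -0.17048666  1.33977325
  1.86073107]
```

View pics/w1.png

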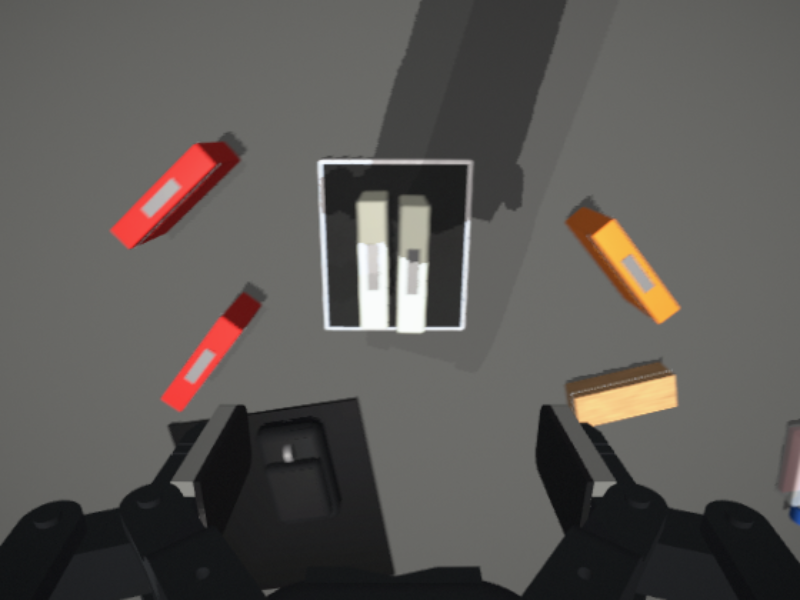

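```bash
python3 - <<'E'
from h import *
c=cam('wrist'); o=telemetry.get_obs(); print(o['ee_pos'],o['ee_rot'],c['origin'],c['attitude'])
a=c['color'][105:240,215:335]; save(cv2.resize(a,None,fx=4.4,fy=4.4,interpolation=cv2.INTER_CUBIC),'w2.png')
E
```

```text
[ 0.5352175  -0.2208655   0.21519488] [-3.13787474e+00 -4.31235990e-04  2.97162925e+00] [ 0.45326499 -0.21001778  0.38418275] [2.81192824 0.00508155 1.40313718]
```

View pics/w2.png

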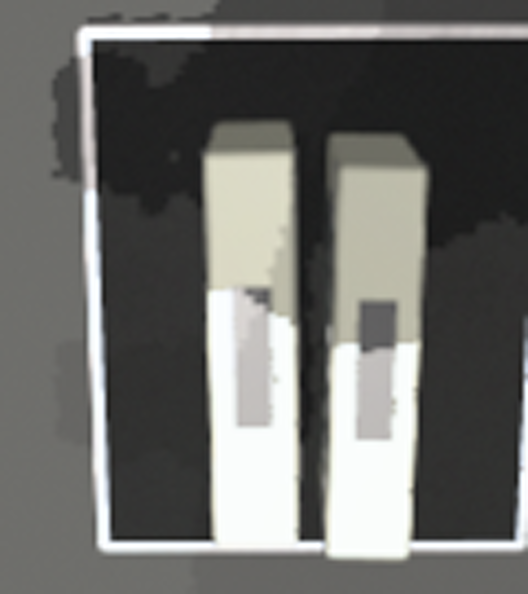

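The crop shows both top faces: left (204,152) to (297,546) and right (338,168) to (410,557).

```bash
python3 - <<'E'
from h import *
A=lambda p:[(215+x/4.4-.39,105+y/4.4-.39) for x,y in p]
L=world('wrist',A([(204,152),(293,152),(297,546),(213,546)]),.07)
Q=world('wrist',A([(338,168),(427,168),(410,557),(326,557)]),.07)
for P in (L,Q):
    print(P.mean(0).round(4),cv2.minAreaRect((P[:,:2]*1000).astype(np.float32))[1], np.degrees(np.arctan2(*(P[2]+P[3]-P[0]-P[1])[[1,0]])).round(2))
o=telemetry.get_obs(); T=R.from_euler('xyz',o['ee_rot']).as_matrix()
m=(L.mean(0)+Q.mean(0))/2; print('mid',m,'tool yaw-180',np.degrees(o['ee_rot'][2])-180,'delta tool',T.T@(m-o['ee_pos']))
E
python3 -m handwheel '[[0,0,0.0,0,0,0,1],[0,0,0,0,0,0,1]]'
```

```text
[ 0.5319 -0.2278  0.07  ] (18.069501876831055, 83.9048843383789) -8.85
[ 0.5389 -0.2032  0.07  ] (18.11203384399414, 83.361328125) -10.41
mid [ 0.53541967 -0.21549248  0.07      ] tool yaw-180 -9.73818583306894 delta tool [0.00064695 0.00586959 0.14517436]
time_s: 2.42
ee_pos: [0.5365, -0.2129, 0.2151]
ee_rot: [3.141, -0.001, 2.981]
wrist_force: [1.1, 0.7, -0.2]
width: 0.0857
grip_force: 0.0
```

```bash
python3 -m handwheel '[[0.001,0,0.025,0,0,0,1],[0.001,0,0.05,0,0,0,1],[0.001,0,0.075,0,0,0,1],[0.001,0,0.1,0,0,0,1],[0.001,0,0.12,0,0,0,1],[0.001,0,0.14,0,0,0,1],[0.001,0,0.155,0,0,0,1],[0.001,0,0.168,0,0,0,0.8],[0.001,0,0.178,0,0,0,0.6],[0.001,0,0.185,0,0,0,0.5],[0.001,0,0.188,0,0,0,0.4],[0.001,0,0.188,0,0,0,0.3]]' && python3 -m handwheel '[[0,0,0,0,0,0,0.2],[0,0,0,0,0,0,0.1],[0,0,0,0,0,0,0.05],[0,0,0,0,0,0,0],[0,0,0,0,0,0,-0.05],[0,0,0,0,0,0,-0.1],[0,0,0,0,0,0,-0.2],[0,0,0,0,0,0,-0.4],[0,0,0,0,0,0,-0.7],[0,0,0,0,0,0,-1],[0,0,0,0,0,0,-1],[0,0,0,0,0,0,-1]]'
```

```text
time_s: 3.42
ee_pos: [0.5356, -0.2132, 0.0272]
ee_rot: [3.141, -0.0, 2.98]
wrist_force: [0.8, -0.9, 0.4]
width: 0.0553
grip_force: 0.0
time_s: 4.42
ee_pos: [0.5356, -0.2135, 0.0275]
ee_rot: [3.141, 0.0, 2.98]
wrist_force: [-1.6, -0.2, 3.0]
width: 0.0348
grip_force: 59.8
```

```bash
python3 -m handwheel '[[0,0,-0.003,0,0,0,-1],[0,0,-0.01,0,0,0,-1],[0,0,-0.02,0,0,0,-1],[0,0,-0.033,0,0,0,-1],[0,0,-0.048,0,0,0,-1],[0,0,-0.064,0,0,0,-1],[0,0,-0.082,0,0,0,-1],[0,0,-0.1,0,0,0,-1],[0,0,-0.118,0,0,0,-1],[0,0,-0.135,0,0,0,-1],[0,0,-0.145,0,0,0,-1],[0,0,-0.15,0,0,0,-1]]' && python3 - <<'E'
from h import *
c=cam('wrist'); save(cv2.resize(c['color'],(800,600)),'w3.png')
o=telemetry.get_obs(); T=R.from_euler('xyz',o['ee_rot']).as_matrix(); print(o['ee_pos'],o['width'],o['wrist_force'],o['ft_torque'])
for g in ([.5397,.2156,.178],): print(T.T@(np.array(g)-o['ee_pos']))
E
```

```text
time_s: 5.42
ee_pos: [0.5363, -0.2139, 0.1798]
ee_rot: [3.141, 0.003, 2.98]
wrist_force: [-1.0, 0.1, -2.7]
width: 0.0343
grip_force: 60.1
[ 0.53630083 -0.21382502  0.17964307] 0.034636252754806314 [ 0.71607407  0.24221786 -1.11510676] [-0.01392001 -0.0523328  -0.03745349]
[0.0657317  0.42437836 0.00156785]
```

View pics/w3.png

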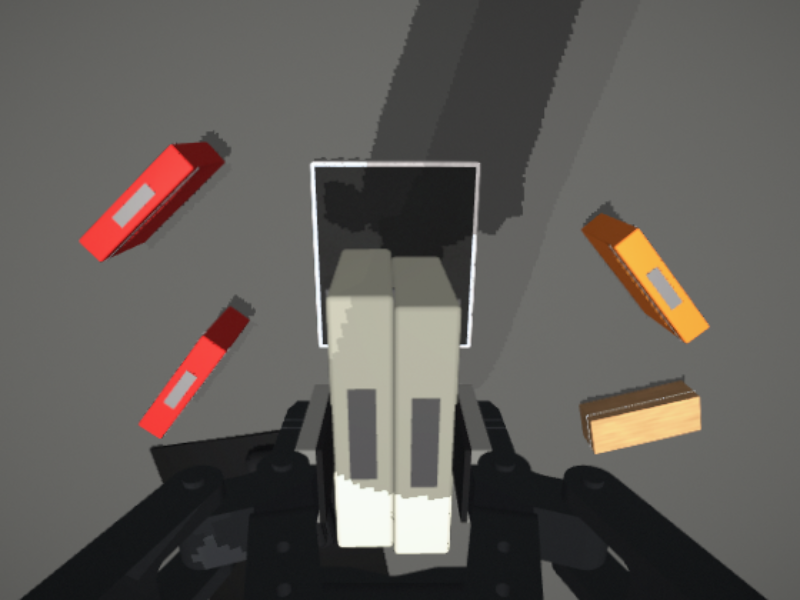

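Both cassettes are held side by side: tops (329,296) to (392,545) and (395,305) to (449,552), staggered by about 3 mm. Next I'll move close to the loader for a nearer look.

```bash
python3 - <<'E'
from h import *
s=.7
A=lambda p:[(x*s-.15,y*s-.15) for x,y in p]
P=world('wrist',A([(329,296),(392,296),(392,545),(338,546)]),.1796+.0425); Q=world('wrist',A([(395,305),(459,305),(449,552),(395,552)]),.1796+.0425)
o=telemetry.get_obs(); T=R.from_euler('xyz',o['ee_rot']).as_matrix()
for X in (P,Q): print(cv2.minAreaRect((X[:,:2]*1000).astype(np.float32))[1],((X.mean(0)-o['ee_pos'])@T).round(4),np.degrees(np.arctan2(*((X[2]+X[3]-X[0]-X[1])@T)[[1,0]])))
E
python3 -m handwheel '[[0.001,0.008,0,0,0,-0.5,-1],[0.004,0.028,0,0,0,-1.5,-1],[0.009,0.057,0,0,0,-3,-1],[0.014,0.09,0,0,0,-5,-1],[0.019,0.123,0,0,0,-7,-1],[0.024,0.156,0,0,0,-9,-1],[0.029,0.189,0,0,0,-11,-1],[0.034,0.222,0,0,0,-13,-1],[0.039,0.252,0,0,0,-15,-1],[0.044,0.279,0,0,0,-16.5,-1],[0.047,0.3,0,0,0,-16.7,-1],[0.048,0.31,0,0,0,-16.7,-1]]' && python3 -m handwheel '[[0,0,0,0,0,0,-1],[0,0,0,0,0,0,-1],[0,0,0,0,0,0,-1],[0,0,0,0,0,0,-1]]' && python3 - <<'E'
from h import *
c=cam('wrist'); save(cv2.resize(c['color'],(800,600)),'w4.png')
o=telemetry.get_obs(); print(o['ee_pos'],o['ee_rot'],o['width'])
E
```

```text
(17.23121452331543, 83.79963684082031) [ 0.001  -0.0098 -0.0425] -179.7287455177095
(17.32781410217285, 83.80828857421875) [-0.0015  0.008  -0.0425] 179.72047127683857
time_s: 6.47
ee_pos: [0.5367, 0.1044, 0.1762]
ee_rot: [3.141, -0.002, -3.006]
wrist_force: [0.4, 0.4, -1.9]
width: 0.0346
grip_force: 60.2
time_s: 6.8
ee_pos: [0.5381, 0.0983, 0.1774]
ee_rot: [-3.141, -0.0, -3.014]
wrist_force: [0.4, 0.1, -2.4]
width: 0.0348
grip_force: 60.2
[0.53813551 0.09860754 0.17744945] [-3.14137639e+00 -8.77790591e-05 -3.01387723e+00] 0.03443134514684245
```

View pics/w4.png

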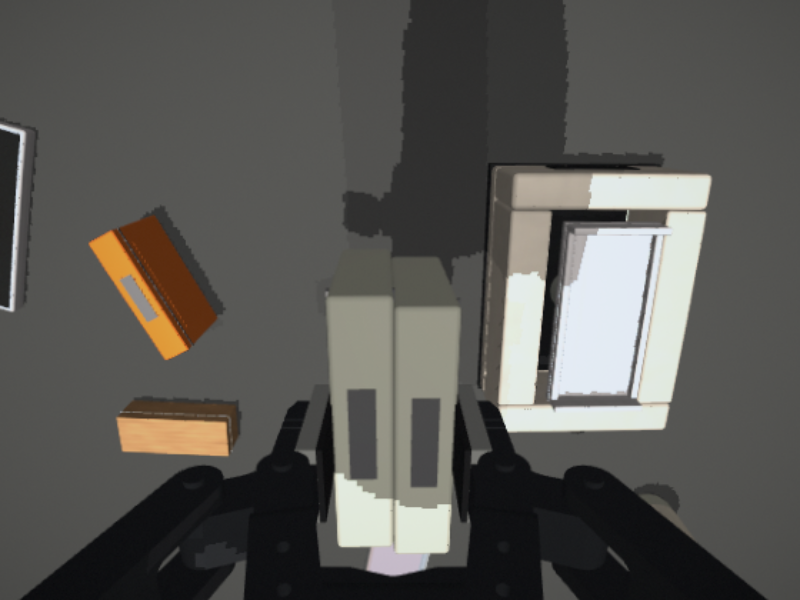

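```bash
python3 - <<'E'
from h import *
c=np.load('wrist.npz')['color']
a=c[108:308,330:510]; save(cv2.resize(a,None,fx=3,fy=3,interpolation=cv2.INTER_CUBIC),'w5.png')
E
```

```text
(no output)
```

View pics/w5.png

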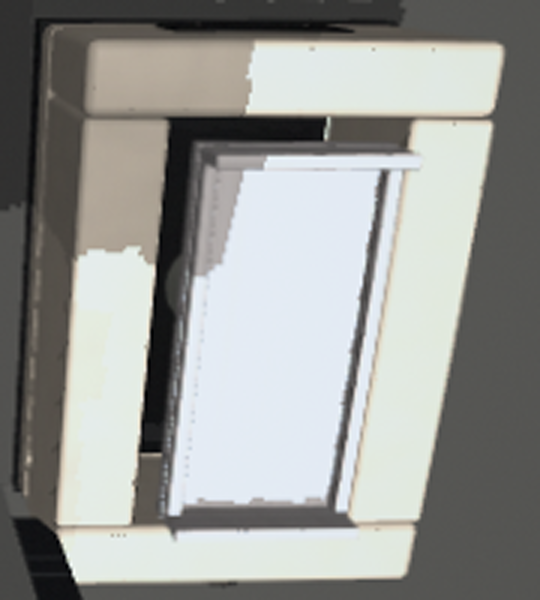

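The crop shows the housing top with corners (88,41), (505,43), (412,577) and about (52,583). The tops of the carriage end walls run from (207,154) to (421,154) and from about (173,537) to (356,535).

```bash
python3 - <<'E'
from h import *
A=lambda p:[(330+x/3-.33,108+y/3-.33) for x,y in p]
o=telemetry.get_obs(); T=R.from_euler('xyz',o['ee_rot']).as_matrix()
for n,p,z in (('house',[(88,41),(505,43),(412,577),(52,583)],.07),('carr',[(205,153),(421,153),(356,536),(173,537)],.089)):
    X=world('wrist',A(p),z); print(n,X.mean(0).round(4),cv2.minAreaRect((X[:,:2]*1000).astype(np.float32))[1],'yaw',np.degrees(np.arctan2(*(X[2]+X[3]-X[0]-X[1])[[1,0]])),'tool',((X.mean(0)-o['ee_pos'])@T).round(4))
print('toolyaw',np.degrees(o['ee_rot'][2])-180)
E
```

```text
house [0.5381 0.2172 0.07  ] (158.05917358398438, 110.44583892822266) yaw 8.125962644284234 tool [-0.015   0.1177  0.1074]
carr [0.5377 0.216  0.089 ] (106.91031646728516, 54.02052688598633) yaw 8.370634857750984 tool [-0.0145  0.1165  0.0884]
toolyaw -352.68244539773605
```

```bash
python3 -m handwheel '[[-0.001,0.006,0.002,0,0,-0.2,-1],[-0.002,0.018,0.006,0,0,-0.4,-1],[-0.004,0.034,0.012,0,0,-0.7,-1],[-0.006,0.052,0.018,0,0,-0.7,-1],[-0.009,0.07,0.025,0,0,-0.7,-1],[-0.011,0.088,0.032,0,0,-0.7,-1],[-0.013,0.102,0.038,0,0,-0.7,-1],[-0.014,0.112,0.043,0,0,-0.7,-1],[-0.0145,0.117,0.045,0,0,-0.7,-1],[-0.0145,0.118,0.045,0,0,-0.7,-1],[-0.0145,0.118,0.045,0,0,-0.7,-1],[-0.0145,0.118,0.045,0,0,-0.7,-1]]' && python3 -m handwheel '[[0,0,0,0,0,0,-1],[0,0,0,0,0,0,-1],[0,0,0,0,0,0,-1],[0,0,0,0,0,0,-1],[0,0,0,0,0,0,-1],[0,0,0,0,0,0,-1],[0,0,0,0,0,0,-1],[0,0,0,0,0,0,-1]]'; python3 - <<'E'
from h import *
o=telemetry.get_obs(); T=R.from_euler('xyz',o['ee_rot']).as_matrix()
print(o['ee_pos'],np.degrees(o['ee_rot']),T.T@(np.array([.5379,.2173,.093])-o['ee_pos']))
E
```

```text
time_s: 7.85
ee_pos: [0.5376, 0.2181, 0.1329]
ee_rot: [-3.141, 0.001, -3.001]
wrist_force: [-0.3, 0.3, -1.5]
width: 0.035
grip_force: 60.2
time_s: 8.52
ee_pos: [0.5371, 0.2191, 0.1325]
ee_rot: [3.142, -0.0, -2.999]
wrist_force: [-0.4, -0.1, -1.8]
width: 0.0349
grip_force: 60.2
[0.5371329  0.21906167 0.13247166] [ 1.79996968e+02 -2.26415167e-03 -1.71850632e+02] [-0.00051119 -0.00185471  0.03947154]
```

```bash
python3 -m handwheel '[[-0.0005,-0.001,0.003,0,0,0,-1],[-0.0005,-0.002,0.008,0,0,0,-1],[-0.0005,-0.002,0.014,0,0,0,-1],[-0.0005,-0.002,0.02,0,0,0,-1],[-0.0005,-0.002,0.025,0,0,0,-1],[-0.0005,-0.002,0.03,0,0,0,-1],[-0.0005,-0.002,0.034,0,0,0,-1],[-0.0005,-0.002,0.037,0,0,0,-1],[-0.0005,-0.002,0.039,0,0,0,-1],[-0.0005,-0.002,0.04,0,0,0,-1],[-0.0005,-0.002,0.04,0,0,0,-1]]'; python3 -m handwheel '[[0,0,0.0005,0,0,0,-1],[0,0,0.001,0,0,0,-1],[0,0,0.0015,0,0,0,-1],[0,0,0.002,0,0,0,-1],[0,0,0.0025,0,0,0,-1],[0,0,0.003,0,0,0,-1],[0,0,0.003,0,0,0,-1]]'
python3 - <<'E'
from h import *
c=cam('scene'); o=telemetry.get_obs(); print(o['ee_pos'],o['wrist_force'])
a=c['color'][90:200,230:350]; save(cv2.resize(a,None,fx=5,fy=5,interpolation=cv2.INTER_CUBIC),'s1.png')
E
```

```text
time_s: 9.43
ee_pos: [0.5379, 0.2171, 0.0924]
ee_rot: [3.142, -0.0, -2.999]
wrist_force: [-0.9, 0.1, -2.0]
width: 0.0341
grip_force: 60.2
time_s: 10.02
ee_pos: [0.538, 0.2172, 0.0898]
ee_rot: [3.141, 0.0, -2.999]
wrist_force: [-1.9, -1.6, 3.8]
width: 0.0346
grip_force: 60.9
[0.53804982 0.21719898 0.08982429] [-2.01081533 -0.96035391  3.36907906]
```

View pics/s1.png

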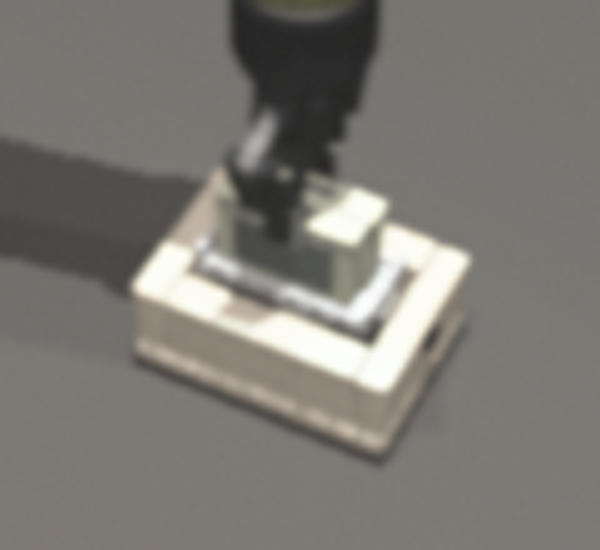

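The picture shows the pair upright in the carriage, around (300,240), with the rims at (200,255) and (390,290). The change in wrist force confirms contact with the floor at the expected height. I'll release and raise the tool.

```bash
python3 -m handwheel '[[0,0,0,0,0,0,-0.1],[0,0,0,0,0,0,0],[0,0,0,0,0,0,0.1],[0,0,0,0,0,0,0.2],[0,0,0,0,0,0,0.3],[0,0,0,0,0,0,0.4],[0,0,0,0,0,0,0.5],[0,0,0,0,0,0,0.5],[0,0,0,0,0,0,0.5]]'; python3 -m handwheel '[[0,0,-0.004,0,0,0,0.5],[0,0,-0.012,0,0,0,0.5],[0,0,-0.024,0,0,0,0.5],[0,0,-0.038,0,0,0,0.5],[0,0,-0.054,0,0,0,0.5],[0,0,-0.07,0,0,0,0.5],[0,0,-0.084,0,0,0,0.5],[0,0,-0.095,0,0,0,0.3],[0,0,-0.1,0,0,0,0],[0,0,-0.1,0,0,0,-0.5],[0,0,-0.1,0,0,0,-1],[0,0,-0.1,0,0,0,-1]]'
python3 - <<'E'
from h import *
c=cam('wrist'); o=telemetry.get_obs(); print(o['ee_pos'],o['ee_rot'],o['wrist_force'],o['width'])
save(cv2.resize(c['color'],(800,600)),'w6.png')
E
```

```text
time_s: 10.82
ee_pos: [0.5379, 0.2171, 0.0895]
ee_rot: [3.142, -0.0, -2.999]
wrist_force: [0.5, -1.5, 0.4]
width: 0.064
grip_force: 0.0
time_s: 11.82
ee_pos: [0.5375, 0.217, 0.1887]
ee_rot: [-3.141, -0.001, -2.999]
wrist_force: [-0.2, -0.9, 0.0]
width: 0.007
grip_force: 0.0
[0.53748094 0.21693694 0.18860517] [-3.14106599e+00 -1.35544146e-03 -2.99938669e+00] [ 0.04825233  0.19839841 -0.21127067] 0.0004317790459417026
```

View pics/w6.png

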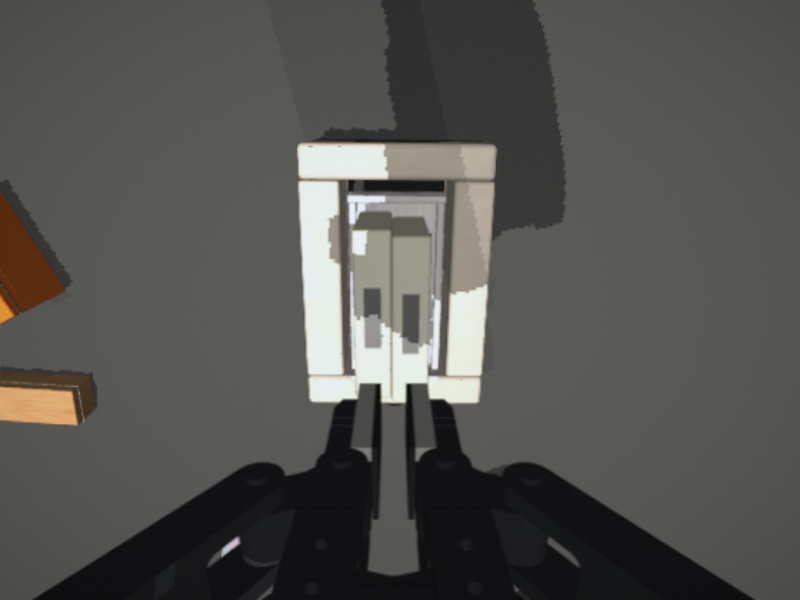

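The picture shows both cassettes standing in the tray, with tops spanning columns 353 to 431 between rims at 348 and 443. Next I'll press with the shut fingers at the middle of the pair.

```bash
python3 -m handwheel '[[0,-0.001,0.008,0,0,0,-1],[0,-0.001,0.02,0,0,0,-1],[0,-0.001,0.032,0,0,0,-1],[0,-0.001,0.042,0,0,0,-1],[0,-0.001,0.048,0,0,0,-1],[0,-0.001,0.052,0,0,0,-1],[0,-0.001,0.054,0,0,0,-1],[0,-0.001,0.056,0,0,0,-1],[0,-0.001,0.058,0,0,0,-1],[0,-0.001,0.06,0,0,0,-1],[0,-0.001,0.062,0,0,0,-1],[0,-0.001,0.062,0,0,0,-1]]'; python3 -m handwheel '[[0,0,0.0015,0,0,0,-1],[0,0,0.003,0,0,0,-1],[0,0,0.0045,0,0,0,-1],[0,0,0.006,0,0,0,-1],[0,0,0.0075,0,0,0,-1],[0,0,0.009,0,0,0,-1],[0,0,0.0105,0,0,0,-1],[0,0,0.012,0,0,0,-1],[0,0,0.0135,0,0,0,-1],[0,0,0.015,0,0,0,-1],[0,0,0.015,0,0,0,-1]]'
```

```text
time_s: 12.87
ee_pos: [0.5379, 0.2161, 0.1272]
ee_rot: [3.142, -0.0, -2.999]
wrist_force: [-0.3, 0.1, -0.0]
width: -0.0003
grip_force: 0.0
time_s: 13.78
ee_pos: [0.5379, 0.2161, 0.1122]
ee_rot: [-3.141, -0.0, -2.999]
wrist_force: [0.5, -0.3, 0.2]
width: 0.0001
grip_force: 0.0
```

No contact force yet, where the tops were expected at 0.133. I'll check the height of the tops numerically from the last picture.

```bash
python3 - <<'E'
from h import *
A=lambda p:[(x*.7-.15,y*.7-.15) for x,y in p]
for z in (.075,.095,.112,.133):
    X=world('wrist',A([(353,235),(431,238)]),z); print(z,np.linalg.norm(X[0]-X[1]).round(4),X.mean(0).round(4))
for z in (.068,.075,.089):
    X=world('wrist',A([(347,198),(445,198)]),z); print('rim',z,np.linalg.norm(X[0]-X[1]).round(4),X.mean(0).round(4))
X=world('wrist',A([(298,144),(496,146),(480,402),(309,402)]),.07);print(X,np.linalg.norm(X[0]-X[1]))
o=telemetry.get_obs();print(o['ee_pos'],o['wrist_force'],o['ft_torque'],o['joint_torque'])
E
```

```text
0.075 0.0439 [0.5096 0.2113 0.075 ]
0.095 0.0408 [0.5058 0.2108 0.095 ]
0.112 0.0381 [0.5025 0.2104 0.112 ]
0.133 0.0349 [0.4984 0.2099 0.133 ]
rim 0.068 0.0552 [0.4889 0.2106 0.068 ]
rim 0.075 0.0538 [0.4881 0.2104 0.075 ]
rim 0.089 0.0512 [0.4865 0.2101 0.089 ]
[[0.46745115 0.15364838 0.07      ]
 [0.45313345 0.26027213 0.07      ]
 [0.60843162 0.28238241 0.07      ]
 [0.62410269 0.17390428 0.07      ]] 0.10758075412857956
[0.53789397 0.21609474 0.11215242] [ 0.52186673 -0.34354935  0.2418696 ] [ 0.03361093  0.02654988 -0.02827944] [ 5.73804940e-02 -5.40733123e+01  5.51740631e+00 -3.62596107e+01
  5.14443323e-03 -8.18551099e-02  1.17709790e-02]
```

```bash
python3 - <<'E'
from h import *
# top near-edge corners at w6 (world, z=.133 vs others)
A=lambda p:[(x*.7-.15,y*.7-.15) for x,y in p]
old=world('wrist',A([(353,235),(392,236),(431,238)]),.131)
c=cam('wrist'); M=att(c['attitude']);K=c['camera_matrix']
def proj(p):
    r=M.T@(p-c['origin']); s=r[:2]/r[2]; s=s*(1+c['k1']*(s@s)); return (K[:2,:2]@s+K[:2,2]).round(1)
for z in (.131,.121,.111): print(z,[proj(np.array([p[0],p[1],z])) for p in old])
print(c['origin'])
g=c['color'].mean(2)
for v in range(80,300,10): print(v,' '.join('%3d'%x for x in g[v,200:352:5]))
E
```

```text
0.131 [array([235.9, 196.9]), array([275.9, 197.9]), array([315.9, 199.9])]
0.121 [array([238.1, 190.9]), array([275.9, 191.9]), array([313.6, 193.8])]
0.111 [array([240.1, 185.6]), array([275.8, 186.5]), array([311.5, 188.3])]
[0.455362   0.20335504 0.28107202]
80  78  78  78  78  78  78  78  78  78  78  78  78  78  78  46  47  46  47  46  46  47  46  46  46  46  52  52  53  52  52  53
90  79  78  78  61  46  46  47  56  46  46  47  54  54  47  47  46  47  46  46  47  47  45  46  47  46  52  52  53  53  52  53
100  80  78  76  77  78  78  80  80  57  36  37  36  37  32  24  24  24  24  23  22  23  23  24  24  62  63  53  53  48  50  36
110 229 229 228 229 229 229 228 228 229 229 205 144 144 144 144 144 144 145 145 146 145 145 144 143 143 141 141 141 142 167 164
120 229 229 229 229 229 229 229 228 229 229 229 142 141 140 141 141 143 144 143 142 142 142 143 143 142 140 140 141 143 145 164
130 228 229 229 228 228 228 229 229 229 229 229 200 141 140 141 141 141 141 141 140 140 139 140 140 141 141 141 141 142 142 163
140 228 228 230 230 229 110  72  88  20  63  21  23  22  21  21  21  22
[... 1276 characters left out ...]
 143 143 143 143 143 143 143 119 144  72 126 139 139 139 139
250 227 227 227 227 227 227  71  71 142 142  90  90  90 134 143  97 142 142 143 142 143 144 143 121 117  78 136 214 226 227 225
260 227 226 226 226 226 227  75  72 142 142  74  73  73 134 143  98 142 142  72  73  73 143 143 144 142  74 225 227 225 225 225
270 227 230 230 230 226 226  98  72 142 142  73  73  71  69  70  15  70  69  71  73  72 143 143 231  89  80 227 227 227 226 225
280 229 229 229 229 224 225 127  72 139 142  25  25  70  70  70  15  70  70  70  25  24 142 141 234  80  77 225 225 224 224 224
290 228 228 229 229 229 225 154  75 137  17  16  17  70  70  63  14  64  69  70  16  16  18 139 233  79 131 222 223 224 223 223
```

The cassettes are still up: the near edge of the tops is at row ~196, which means z≈0.131. The fingertips also appear to sit behind the nominal TCP, so I'll go on down slowly and watch the force.

```bash
python3 -m handwheel '[[0,0,0.001,0,0,0,-1],[0,0,0.002,0,0,0,-1],[0,0,0.003,0,0,0,-1],[0,0,0.004,0,0,0,-1],[0,0,0.005,0,0,0,-1]]'; python3 - <<'E'
from h import *
c=cam('wrist'); g=c['color'].mean(2); print(c['origin'])
for v in range(180,300,6): print(v,' '.join('%3d'%x for x in g[v,225:327:4]))
c=cam('scene')
E
```

```text
time_s: 14.25
ee_pos: [0.5381, 0.2162, 0.1074]
ee_rot: [3.141, 0.0, -2.999]
wrist_force: [-0.3, 0.8, 1.6]
width: 0.0
grip_force: 1.2
[0.45545384 0.20338477 0.27629427]
180 125  72 135 234  82  83  83  83  83  83  83  83  83  81  82  82  83  83  83  83  82 142 155 131 151 107
186 139  72 108 171  83  83  83  83  83  83  83  83  82  80  83  83  83  83  83  83  83  82 155 122 150 100
192 107  72  96  83  83  83  83  83  83  83  83  83  82  81  83  83  83  83  83  83  83  83 113 114 149  87
198 113  72 101 141 141 141 141 141 141 141 142 142 130  80  82  83  83  83  83  83  84  84  83  73 148  75
204 114  72 154 142 142 142 142 143 143 143 143 144 131 126 138 139 139 139 139 139 139 140 139 106 147  65
210 118  71  96 142 142 143 142 143 143 143 143 144 131 127 143 144 143 143 143 143 143 143 144 113 147  68
216 122  72  85 142 142 143 142 143 143 143 143 143 131 127 143 143 143 144 143 142 142 143 144 123 147  68
222 127  72  75 143 141 142 143 142 143 143 143 143 131 128 143 143 143 143 143 142 143 143 143 117 147  68
228 127  72  69 141 141 141 142 143 143 143 143 143 132 127 142 143 
[... 527 characters left out ...]
 128 142 142 142 142 143 142 142 143 136 150 104  78
264 223  77  72 130 141 134  72  73  72  73 143 142 131 128 142 141  72  72  72  73 135 142 134 151  97  71
270 225  91  72 128 141 142  72  72  72  69  70  70  13  13  70  69  70  73  73  73 135 142 132 233  90  79
276 226 108  72 127 141 142  73  72  71  70  69  69  14  13  70  69  70  72  72  72 142 142 129 233  75  79
282 226 127  72 124 140 122  18  17  17  70  69  70  14  12  69  70  70  19  17  17 124 141 130 232  78  70
288 225 145  72 117 141  18  18  16  17  70  69  69  15  14  70  69  69  16  18  18  18 141 125 232  79  78
294 223 158  73 102 111  18  17  18  30  70  69  69  14  14  70  68  69  30  18  17  17 115 131 232  79  78
```

Contact starts at TCP ≈0.108, so about 22 mm more is needed. I'll keep pressing slowly.

```bash
python3 -m handwheel '[[0,0,0.001,0,0,0,-1],[0,0,0.002,0,0,0,-1],[0,0,0.003,0,0,0,-1],[0,0,0.004,0,0,0,-1],[0,0,0.005,0,0,0,-1],[0,0,0.006,0,0,0,-1],[0,0,0.006,0,0,0,-1]]'; python3 - <<'E'
from h import *
c=cam('wrist'); g=c['color'].mean(2); print(c['origin'])
for v in range(180,300,10): print(v,' '.join('%3d'%x for x in g[v,225:327:4]))
E
```

```text
time_s: 14.93
ee_pos: [0.5382, 0.2162, 0.1014]
ee_rot: [3.141, 0.0, -2.999]
wrist_force: [-0.8, 0.0, 4.4]
width: 0.0
grip_force: 2.3
[0.45553286 0.20341234 0.27032677]
180  71  72 151 234  81  83  83  82  83  83  83  83  82  81  82  83  83  83  84  83  83 142 155 130 150 103
190  70  72  79  82  83  83  83  83  82  83  83  83  83  81  83  83  83  83  84  83  83  82 145 114 149  98
200  76  72 100 141 142 142 142 143 142 142 143 143 131  80  85  85  86  85  85  86  85  86  86  80 148  67
210  83  71  95 142 141 142 142 143 143 143 143 143 131 127 142 143 143 143 142 143 143 143 143 114 147  68
220  95  73  80 142 141 142 143 142 142 142 143 142 131 128 142 142 142 142 143 142 143 143 143 118 146  68
230 109  72  69 140 142 142 142 142 142 142 143 143 131 128 142 142 142 142 142 143 142 143 142 128 143  67
240 167  72  72 138 141 142 142 142 142 143 143 142 131 128 142 142 142 142 142 142 142 142 140 143 143  68
250 188  72  72 136 142 141 141 142 142 142 143 142 131 127 142 142 142 142 142 142 142 142 138 147 116  79
260 200  72  71 132 141 134  73  72  72  72 142 142 130 129 141 142  88  88  88  88 129 143 135 149 107  78
270 206  73  72 128 141 142  72  72  72  69  69  69  15  14  69  69  70  72  73  72 140 142 131 233  87  78
280 216  72  72 125 140 140  24  24  25  69  69  69  15  13  69  70  69  26  23  24 141 141 130 233  79  80
290 221  70  72 114 129  16  18  17  17  69  69  69  13  15  70  69  69  18  17  18  16 124 122 232  79  71
```

The cassettes now move down with the fingers, and 4.4 N fits the spring.

```bash
python3 -m handwheel '[[0,0,0.001,0,0,0,-1],[0,0,0.002,0,0,0,-1],[0,0,0.003,0,0,0,-1],[0,0,0.004,0,0,0,-1],[0,0,0.005,0,0,0,-1],[0,0,0.006,0,0,0,-1],[0,0,0.007,0,0,0,-1],[0,0,0.008,0,0,0,-1],[0,0,0.009,0,0,0,-1],[0,0,0.01,0,0,0,-1],[0,0,0.01,0,0,0,-1]]'; python3 -m handwheel '[[0,0,0.001,0,0,0,-1],[0,0,0.002,0,0,0,-1],[0,0,0.003,0,0,0,-1],[0,0,0.003,0,0,0,-1]]';python3 -m handwheel '[[0,0,0.001,0,0,0,-1],[0,0,0.002,0,0,0,-1],[0,0,0.002,0,0,0,-1]]'
```

```text
time_s: 15.9
ee_pos: [0.5382, 0.2163, 0.0921]
ee_rot: [3.141, 0.0, -2.999]
wrist_force: [-3.0, -0.5, 9.3]
width: -0.0001
grip_force: 4.8
time_s: 16.23
ee_pos: [0.5383, 0.2162, 0.0889]
ee_rot: [3.141, 0.0, -2.999]
wrist_force: [-1.4, -0.5, 7.6]
width: 0.0001
grip_force: 3.6
time_s: 16.48
ee_pos: [0.5383, 0.2163, 0.0869]
ee_rot: [3.141, 0.0, -2.999]
wrist_force: [-2.1, -1.3, 8.9]
width: 0.0001
grip_force: 4.5
```

```bash
python3 -m handwheel '[[0,0,0.001,0,0,0,-1],[0,0,0.002,0,0,0,-1],[0,0,0.002,0,0,0,-1]]';python3 -m handwheel '[[0,0,0.001,0,0,0,-1],[0,0,0.001,0,0,0,-1]]'
```

```text
time_s: 16.73
ee_pos: [0.5383, 0.2163, 0.0853]
ee_rot: [3.141, 0.0, -2.999]
wrist_force: [-3.0, -1.0, 11.7]
width: -0.0002
grip_force: 5.8
time_s: 16.9
ee_pos: [0.5385, 0.2164, 0.0853]
ee_rot: [3.141, 0.001, -3.0]
wrist_force: [-6.7, -2.0, 19.3]
width: -0.0
grip_force: 10.1
```

The height stays at 0.0853 while the force jumps to 19 N, so this is the hard stop. I'll raise the tool and check the height of the tops.

```bash
python3 -m handwheel '[[0,0,0,0,0,0,-1],[0,0,-0.002,0,0,0,-1],[0,0,-0.006,0,0,0,-1],[0,0,-0.014,0,0,0,-1],[0,0,-0.026,0,0,0,-1],[0,0,-0.042,0,0,0,-1],[0,0,-0.06,0,0,0,-1],[0,0,-0.078,0,0,0,-1],[0,0,-0.094,0,0,0,-1],[0,0,-0.105,0,0,0,-1],[0,0,-0.105,0,0,0,-1],[0,0,-0.105,0,0,0,-1]]'; python3 - <<'E'
from h import *
c=cam('wrist'); M=att(c['attitude']);K=c['camera_matrix'];o=telemetry.get_obs();print(o['ee_pos'],o['wrist_force'],o['width'])
def proj(p):
    r=M.T@(p-c['origin']); s=r[:2]/r[2]; s=s*(1+c['k1']*(s@s)); return (K[:2,:2]@s+K[:2,2]).round(1)
old=np.array([[.4996,.1926],[.4984,.2099],[.497,.2272]])
for z in (.133,.1125): print(z,[proj(np.array([*p,z])) for p in old])
g=c['color'].mean(2)
for v in range(130,200,4): print(v,' '.join('%3d'%x for x in g[v,232:320:3]))
E
```

```text
time_s: 17.9
ee_pos: [0.5382, 0.2162, 0.1887]
ee_rot: [3.141, 0.001, -2.999]
wrist_force: [0.0, 1.1, -0.0]
width: 0.0003
grip_force: 0.0
[0.53774272 0.21607001 0.1878724 ] [-0.3559454  -0.51073276 -0.90547219] -0.0001781478665216575
0.133 [array([248.4, 162.3]), array([275.6, 164.3]), array([302.7, 166. ])]
0.1125 [array([250.5, 156.8]), array([275.5, 158.6]), array([300.6, 160.2])]
130 234 234  92  75  66  68  82  71  70  70  58  59  60  61  61  57  61  62  61  62  56  51  51  50  48  39  23  82  70 108
134 234 234 107  74  66 238 238 238 238 238 238 237 237 188 157 157 156 156 156 156 155 155 155 155 159 158 121  77  69 112
138 235 234 116  75  90 181 213 212 217 213 142 146 151 143 144 144 144 146 142 140 144 146 146 145 119 140  57  70  70 115
142 235 235 127  75  89 195 231 238 228 156 151 156 160 160 160 159 160 161 160 161 164 164 166 162 125 154  41  70  69 120
146 234 234 133  75  73 188 232 187  85  86  85  86  86  86  84 149 150 150 150 151 154 159 166 162 120 154  25  70  69 124
150 234 144 102  74  97 154 217  86  86  86  87  86  86  86  84  86  86  87  86  86  86  85 16
[... 817 characters left out ...]
 149 149 149 149 127 144 149 148 149 149 150 150 150 141 132 148  88  70  78 144
182 212 143 121  75  78 166 133 147 149 148 149 149 149 149 127 144 149 149 149 149 149 150 149 140 136 144  83  70  86 144
186 233 233 193  75  90 166 148 149 148 148 148 149 149 149 127 144 148 149 149 149 148 150 148 144 144 127 112  71  92 145
190 233 233 203  75  96 118 145 148 148 149 149 149 149 149 128 144 148 149 148 149 149 149 148 146 148 118 101  71  99 146
194 233 233 206  75  84 115 146 148 131  78  78  78 127 149 127 145 148 149 149 149 148 149 147 147 150 116 140  76 106 146
198 232 232 208  75 100 108 170 147 137  77  77  77 121 149 128 144 148  77  77  78  78 149 146 199 149 106 125  81 111 146
```

The near edges of the tops moved from rows 164/166 to 156/160. That matches z≈0.1125, so the carriage is latched, and both cassettes still stand upright in the tray. The tool is clear, so I'll hand in.

```bash
python3 -c "
from workcell import workorder
print(workorder.hand_in())"
```

```text
the job is handed in; nothing more can be done
None
```

I handed the job in: I moved both cassettes in one grasp and set them upright in the carriage, then pressed it to the hard stop (19 N). The last image puts their tops at the latched height with the gripper clear; the hand-in gave no verdict.

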